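# Reset the dial in a hasped case

## Robot

A 6-joint arm with a two-finger parallel gripper is mounted at the origin on a cart in front of the work surface, level with it; the furniture and walls round the work are solid. World frame = base frame: x ahead of the robot, y to its left, z up, the work surface at z = 0. Lengths are in m, angles in rad, forces in N, time in s.
With the tool pointing down it reaches from about 0.35 to 0.975 m from the base axis. Payload 4.9 kg.
Tool frame: the origin (TCP) lies on the centre line of the jaws, within the pads' length; the fingertips stand 25 mm ahead of it and the grasp point (between the pads) lies 6 mm ahead of it; z points along the fingers, y is the line along which they close (so a half turn about z gives the same grasp; the last joint's range is limited). The gripper opens to 85 mm and grips with 20 to 120 N. Pads are 22 mm wide; open, the fingers measure 114 mm over their backs; the gripper's body (76 mm by 85 mm) begins 54 mm behind the grasp point. The pads swing forward as they close: fully open they stand 13 mm farther back than shut.
Start: joints at [1.063, 0.053, 1.613, -0, 1.476, -0.119], TCP at [0.237, 0.578, 0.256] pointing down, gripper open.
Joint ranges: [-3.01, 3.01], [-1.01, 2.22], [0.06, 2.58], [-1.02, 4.17], [0.09, 2.62], [-3.14, 3.14]. Speed limits (rad/s): [2.57, 2.57, 3.14, 3.14, 3.14, 3.14].

## Interface

Orientations are given as a unit quaternion [w, x, y, z].
In Python, from plant import state, grab_frame, get_calibration, job gives the robot as it stands. The module is installed in compiled form; this text tells all that it offers.
- The arm moves only by the tool move_arm, never from a script. Its argument "targets" is a list that holds one entry, the list of rows, each a list of 5 numbers: the opening in per cent of the stroke, from 0 (shut) to 100 (fully open), then the shift along the tool's x, y, z as a fraction of full scale, then the turn about the tool's z as a fraction of full scale. A call has 1 to 5 rows; each row shifts and turns the commanded pose from where the row before left it, along the tool's axes as they then stand; what a row does not reach is not made up. Full scale, the value 1, is 0.6 m for a shift and 6 degrees for a turn. A row lasts 1/12 s, in which the tool goes at most 41.7 mm and 7.16 degrees, less where a joint would pass 70% of its speed; a pose out of reach is approached as far as the arm can. A call with a number of a shift or a turn outside -1 to 1 is refused whole. A call with a gripper value outside its range is refused whole. The fingers move at their own pace and stop on an object; the grip force is fixed at half the most. Time passes only in rows, so rows that do not move let the fingers close. It gives the time, the measured TCP pose, the force, the opening and the grip force at its end, in the units of the state.
- state(): the state, without advancing time (a new reading comes with each control period).
- grab_frame(name): name is "scene" or "top" or "wrist"; returns the picture (420x560x3 uint8, red, green, blue); there is no depth.
- get_calibration(name): a dict with "vertical_fov" (degrees; the focal length in pixels is half the picture's height over the tangent of half this angle, whatever the lens; pixels are square), "cx", "cy" (the principal point, pixels), "R" (3x3) and "t" (3): a world point X has camera coordinates R X + t. Camera axes: x right, y down, z forward; pixel columns grow to the right and rows downward; lengths in m; the calibration is good to about 2 mm. A picture is of the moment at which its call begins: read the wrist's pose just before it. get_calibration takes no time and is no camera call; for the wrist camera it gives the pose at the moment of the call.
- job.job_done(): hands the job in; it is judged then, once.
The state is a dict: "time": time; "joint_pos": joint angles; "joint_vel": joint speeds; "joint_efforts": joint torques, N m; "tool_pos": TCP position; "tool_rot": TCP orientation; "contact_force": force on the tool from outside, world axes, zero at the start; "ft_torque": the same for the moment, N m; "gripper_width": opening from 0.0 (shut) to 1.0 (fully open); "grasp_force": force on a finger pad.
Only numpy, scipy, OpenCV 4.12 (cv2) and the standard library are available. Lean on these libraries where they do the work, as an engineer would, in place of code of your own. Each camera call takes 0.05 s, during which the arm holds its last target. There are 200 camera calls.

## Task

Set the dial that is locked in the grey case: swing the hasp off its staple, lift the lid wide open, turn the dial clockwise click by click to the third of its four positions (three pips) without overrunning it, and let go of it there. Then close the lid fully and swing the hasp back down flat over the staple. Do not lift the lid while the hasp still lies over it, and do not push the things around the case about.

Things in the scene. Friction and masses are not known exactly. Their poses are not given: they have to be found in the camera images.
- case: Grey metal case, 170 (x) x 200 (y) x 92 mm high with lid shut, fixed to the bench. Origin: centre of its underside, on the table top; x points from its front (hasp side, near the robot) to its rear, y to its left, z up. All offsets given are in this frame, in mm. Walls 6 thick, rims at z 85; inside is a flat panel at z 41 with the dial, free space x -79..79, y -94..94.
- hasp (a joint): Hasp: plain steel flap on the front wall, hinged along y, 92 long from its axis, 36 wide, 4 thick. 0: closed, flat on the lid pointing to +x, slot over the staple; grows as it swings up and over towards the robot; 1.57 upright; 2.0 fully off (stop), leaning out over the front. Stiff hinge (0.06 N m): it stays where it is left, at any angle. Starts at 0 to 0.05.
- hasp_hinge (a point): Middle of the hasp's hinge axis, at x -91, y -45, z 97; the flap's upper face runs through this axis and its slot spans 44 to 76 mm from it.
- hasp_lug (a point): Upper end of the hasp's thumb lug, a plate 7 thick, 32 wide (y), that stands square on the flap's upper face, 15 to 22 mm from the hinge axis, 41 high. With the hasp closed: x -72, z 138. Push the lug towards the robot and round the hinge (a fingertip fits between lug and staple, 28 mm apart) or pinch it, to swing the hasp off. Moves with the hasp.
- hasp_end (a point): Middle of the free end of the hasp flap, on its upper face, 92 mm from the hinge axis; moves with the hasp.
- staple (a point): Top of the staple, a loop of 5 mm steel wire fixed on the lid, 19 mm long along x, 22 mm high above the lid's top; with the lid shut at x -31, y -45, z 114, where it stands 17 mm out of the closed hasp's slot. Moves with the lid.
- lid (a joint): Lid: plate 170 x 200 x 7 mm hinged along y at the case's rear. 0: shut; grows as the front edge rises; 1.57 upright; stop at 1.85. The hinge is stiff (0.4 N m, more than the lid's weight), so the lid stays where it is left, at any angle.
- lid_hinge (a point): Middle of the lid's hinge axis, at x 85, y 0, z 85.
- lid_bar (a point): Middle of the grab bar on the lid's top: a round steel bar of 12 mm diameter along y, 60 mm free between its two posts, its centre 38 mm above the lid's top face; with the lid shut at x -60, y 50, z 130. Moves with the lid on a circle of 152 mm radius about the lid's hinge axis.
- dial (a joint): Dial on the panel: black bar grip 64 long, 14 wide, on a round skirt of 68 diameter; turns about the vertical, clockwise from above positive. Clicks into four positions: 0, 0.6, 1.2, 1.8 rad (one to four pips on the panel); the third is 1.2. The white-lined end points (0.9 - value) rad to the left (counter-clockwise) of the case's +x. Starts at the first or second. A click takes up to 0.07 N m.
- dial_grip (a point): On the dial's axis (x -20, y 20), near the top of the bar grip, at z 75; the bar reaches from the skirt at z 48 up to z 80.
- tape_yellow: Bystander: roll of yellow tape, 62 mm diameter, 19 mm high, lying to the left of the case. Origin: centre of its underside.
- needle_pliers: Bystander: pliers with green handles, 149 x 57 x 12 mm, lying further to the left. Origin: centre of its underside.
- flux_bottle: Bystander: small brown bottle with black cap, 40 mm diameter, 76 mm high, at the left of the case, towards its rear. Origin: centre of its underside.

How it is judged:
On the way, in this order (a step that is already met when the one before it is completed fails the run):
1. the hasp is swung off the staple, lid still shut (value of joint hasp above 1.5 rad and value of joint lid below 0.1 rad), for 0.2 s.
2. the lid is lifted wide open (past 1.3 rad) (value of joint lid above 1.3 rad), for 0.2 s.
3. the dial rests in its third position, let go, lid still open (value of joint dial between 1.05 and 1.35 rad and contact force between anything else and dial below 0.3 N and value of joint lid above 1.2 rad), for 0.2 s.
4. the lid is shut, the hasp not yet over it (value of joint lid below 0.05 rad and value of joint hasp above 1 rad), for 0.1 s.
At the end, for the whole second after the job is handed in: The lid is shut (within 0.05 rad), the hasp lies flat over the staple (within 0.1 rad) and the dial rests in its third position (1.2 rad, within 0.15) (value of joint hasp below 0.1 rad and value of joint lid below 0.05 rad and value of joint dial between 1.05 and 1.35 rad); the robot touches nothing.
It fails at once if the lid is lifted while the hasp lies over it (value of joint lid above 0.15 rad and value of joint hasp below 0.9 rad).
It fails at once if the dial is turned past its third position towards the fourth (value of joint dial above 1.55 rad).
It fails at once if a bystander is pushed more than 30 mm (distance of any of tape_yellow, needle_pliers, flux_bottle from where it was at the start of the episode above 0.03 m).
It also fails if it takes over 72 s, if anything falls off the work surface, if the arm or the gripper's body presses on something with over 40 N, if the wrist force passes 120 N, or if a joint passes its speed limit or range.

## Working session

There is one attempt and no reset: what is moved stays moved. The work goes in short steps, Python scripts to look and compute and a tool call to move; the robot and the scene stay as the last step left them, time stands still between calls to the robot, and variables do not carry over. Pictures are saved under pics/ and viewed, at most 10 in all, crops included, and the job is handed in when it is done.

Besides the shell and the picture viewer there is one more tool, called after "Request:" as a command line: name --argument value ..., lists and objects as JSON in quotes. move_arm: Moves the arm, as the interface text tells. Shift numbers are shares of 0.6 m and turn numbers shares of 6 degrees, none past 1 either way. Its arguments: {"type":"object","properties":{"targets":{"type":"array"}},"required":["targets"]}

```bash
mkdir -p pics
python3 - <<'E'
from plant import *
import cv2,numpy as np
s=state();print(s['tool_pos'],s['tool_rot'],s['time'],s['gripper_width'])
for n in('scene','top','wrist'):
    c=get_calibration(n);print(n,c)
    cv2.imwrite(f'pics/{n}0.png',grab_frame(n)[:,:,::-1])
a=cv2.imread('pics/top0.png');cv2.imwrite('pics/top0.png',cv2.resize(a,(800,600),interpolation=cv2.INTER_CUBIC))
E
```

```text
[0.23663106 0.57784105 0.25507911] [-3.08718702e-04  1.93173595e-01  9.81164047e-01 -9.89681838e-04] 0.0 0.9997058576511527
scene {'vertical_fov': 45.09416341933095, 'cx': 286.8472606303945, 'cy': 216.41296881006951, 'R': array([[ 0.59012947, -0.80709583,  0.01853464],
       [-0.53724904, -0.40975338, -0.73720122],
       [ 0.60258666,  0.42508645, -0.675419  ]]), 't': array([-0.23794758,  0.46926671,  0.63203764])}
top {'vertical_fov': 52.98741899138342, 'cx': 276.45703728567196, 'cy': 207.23388922300947, 'R': array([[ 0.01720353, -0.99965355, -0.0199205 ],
       [-0.98926158, -0.01412581, -0.14547161],
       [ 0.14513982,  0.02220921, -0.98916186]]), 't': array([0.15219795, 0.62385567, 0.93663877])}
wrist {'vertical_fov': 62.67837727022976, 'cx': 279.8819235821773, 'cy': 209.03699338601584, 'R': array([[ 0.37900312,  0.92539482, -0.00102685],
       [ 0.87450245, -0.35779637,  0.32745569],
       [ 0.3026584 , -0.12500471, -0.94486598]]), 't': array([-0.62510583, -0.04186812,  0.38083385])}
```

View pics/top0.png

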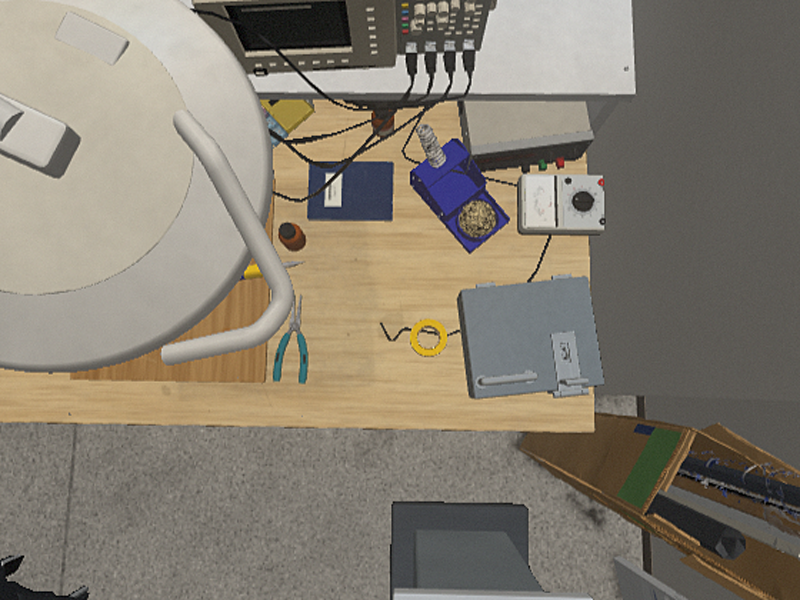

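View pics/scene0.png

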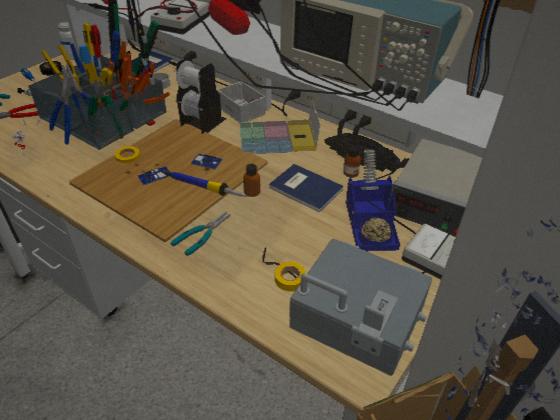

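Run:
```python
from plant import *
import cv2,numpy as np
a=grab_frame('top')[:,:,::-1][184:288,310:440]
b=grab_frame('scene')[:,:,::-1][225:375,270:450]
cv2.imwrite('pics/tc.png',cv2.resize(a,None,fx=5.7,fy=5.7,interpolation=cv2.INTER_CUBIC))
cv2.imwrite('pics/sc.png',cv2.resize(b,None,fx=4,fy=4,interpolation=cv2.INTER_CUBIC))
```

```text
(no output)
```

View pics/tc.png

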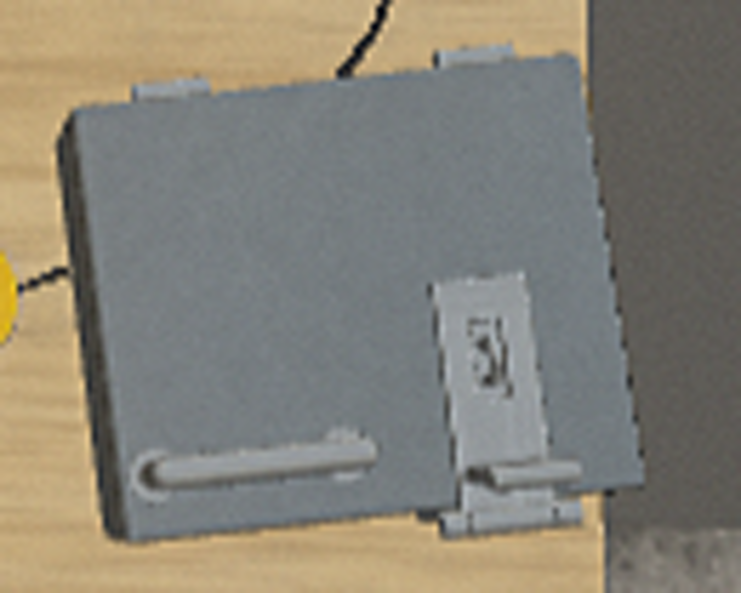

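View pics/sc.png

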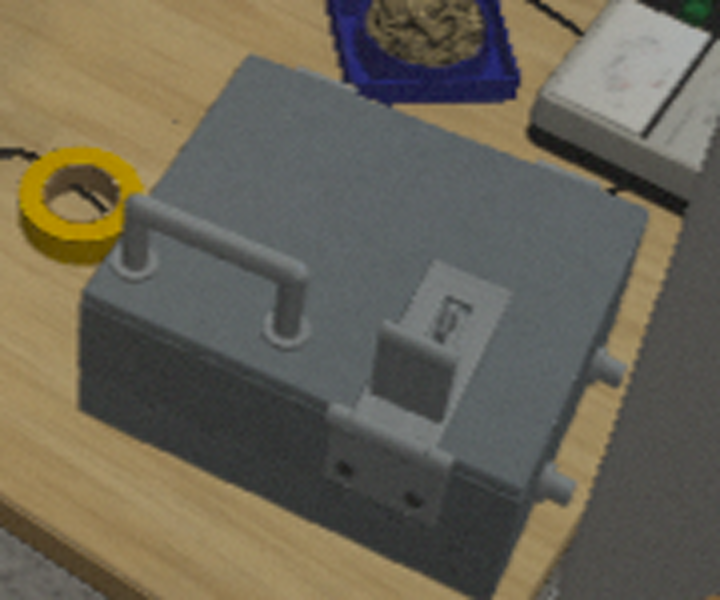

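```bash
cat > h.py <<'E'
import numpy as np
from scipy.spatial.transform import Rotation as Rn
from plant import *
def proj(c,X):
    f=210/np.tan(np.radians(c['vertical_fov'])/2); p=X@c['R'].T+c['t']
    return np.c_[f*p[:,0]/p[:,2]+c['cx'],f*p[:,1]/p[:,2]+c['cy']]
def C(p,pts):
    q=np.atleast_2d(pts)/1000.;c,s=np.cos(p[2]),np.sin(p[2])
    return np.c_[p[0]+c*q[:,0]-s*q[:,1],p[1]+s*q[:,0]+c*q[:,1],q[:,2]]
E
python3 - <<'E'
from h import *
from scipy.optimize import least_squares
T=np.array([[85,100,92,80,112],[85,-100,92,576,57],[-85,-100,92,643,487],[-85,100,92,128,541],[-60,50,134,265,461],[1,-27,97,435,287],[1,-63,97,522,272]],float)
S=np.array([[85,100,92,250,57],[85,-100,92,648,213],[-85,100,92,85,292],[-85,-100,92,527,500],[1,-27,97,436,262],[1,-63,97,512,292],[-72,-29,138,383,322],[-72,-61,138,460,362]],float)
tu=T[:,3:]/5.7+[310-.4,184-.4];su=S[:,3:]/4+[270-.4,225-.4]
ct,cs=get_calibration('top'),get_calibration('scene')
f=lambda p:np.r_[(proj(ct,C(p,T[:,:3]))-tu).ravel(),(proj(cs,C(p,S[:,:3]))-su).ravel()]
r=least_squares(f,[.6,-.2,.1],x_scale=[.1,.1,.1],loss='soft_l1');print(r.x);print(f(r.x).reshape(-1,2).round(1))
for n,q in dict(lug=[-72,-45,138],bar=[-60,50,130],dial=[-20,20,75],hinge=[85,0,85]).items():print(n,C(r.x,q).round(4))
print(Rn.from_quat(np.r_[state()['tool_rot'][1:],state()['tool_rot'][0]]).as_matrix().round(3), np.linalg.norm(r.x[:2]))
E
```

```text
[ 0.5558394  -0.0507165   0.12153264]
[[-1.2 -1.3]
 [ 1.2 -1.1]
 [ 1.3  0.2]
 [-0.2  0.5]
 [ 0.4  0.3]
 [-0.8 -0.7]
 [ 0.3  0.2]
 [-0.1 -1.7]
 [ 1.6 -0.9]
 [-1.7  0.3]
 [-0.7 -1. ]
 [-0.7  1. ]
 [ 0.2  1.8]
 [ 0.2  1.3]
 [ 0.1 -0.3]]
lug [[ 0.4898 -0.1041  0.138 ]]
bar [[ 0.4902 -0.0084  0.13  ]]
dial [[ 0.5336 -0.0333  0.075 ]]
hinge [[ 0.6402 -0.0404  0.085 ]]
[[-0.925  0.379 -0.   ]
 [ 0.379  0.925 -0.001]
 [ 0.    -0.001 -1.   ]] 0.5581483645628617
```

The case sits at about (0.556, -0.051) with yaw 0.1215. In the enlarged top crop the lid corners are at (80,112), (576,57), (643,487) and (128,541). In the scene crop the lug top runs from (383,322) to (460,362). I'll turn the tool first so its x and y axes match case y and x, then travel to the hasp.

Request:
move_arm --targets '[[[0,0,0,0,1],[0,0,0,0,1],[0,0,0,0,1],[0,0,0,0,1],[0,0,0,0,1]]]'

```text
time: 0.67
tool_pos: [0.2369, 0.5782, 0.2561]
tool_rot: [0.0, 0.443, 0.897, -0.0]
contact_force: [0.5, 0.5, 0.1]
gripper_width: 0.296
grasp_force: 0.0
```

Request:
move_arm --targets '[[[0,0,0,0,1],[0,0,0,0,1],[0,0,0,0,1],[0,0,0,0,1],[0,0,0,0,1]]]'

```text
time: 1.08
tool_pos: [0.2369, 0.5782, 0.2561]
tool_rot: [0.0, 0.66, 0.751, -0.0]
contact_force: [-0.0, -0.1, -0.5]
gripper_width: -0.002
grasp_force: 0.0
```

Request:
move_arm --targets '[[[0,0,0,0,0.12],[0,-0.05,0.014,0,0],[0,-0.05,0.014,0,0],[0,-0.05,0.014,0,0],[0,-0.05,0.014,0,0]]]'

```text
time: 1.5
tool_pos: [0.285, 0.4622, 0.2561]
tool_rot: [0.0, 0.661, 0.75, -0.0]
contact_force: [0.6, 0.4, -0.0]
gripper_width: -0.001
grasp_force: 0.0
```

Request:
move_arm --targets '[[[0,-0.06,0.017,0,0],[0,-0.06,0.017,0,0],[0,-0.06,0.017,0,0],[0,-0.06,0.017,0,0],[0,-0.06,0.017,0,0]]]'

```text
time: 1.92
tool_pos: [0.3577, 0.2893, 0.2564]
tool_rot: [0.0, 0.661, 0.75, 0.0]
contact_force: [0.4, 0.1, 0.7]
gripper_width: 0.003
grasp_force: 0.0
```

Request:
move_arm --targets '[[[0,-0.06,0.017,0,0],[0,-0.06,0.017,0,0],[0,-0.06,0.017,0,0],[0,-0.06,0.017,0,0],[0,-0.06,0.017,0,0]]]'

```text
time: 2.33
tool_pos: [0.4303, 0.1167, 0.2565]
tool_rot: [0.0, 0.662, 0.75, 0.0]
contact_force: [0.3, -0.1, -0.2]
gripper_width: -0.002
grasp_force: 0.0
```

```bash
cat >> h.py <<'E'
P=[0.5558394,-0.0507165,0.12153264]
def st():
    s=state();d=s['tool_pos'][:2]-np.array(P[:2]);c,n=np.cos(P[2]),np.sin(P[2])
    w,x,y,z=s['tool_rot'];M=Rn.from_quat([x,y,z,w]).as_matrix()
    print('t',round(s['time'],2),'case xyz mm',np.round([1000*(c*d[0]+n*d[1]),1000*(-n*d[0]+c*d[1]),1000*s['tool_pos'][2]],1),
     'yaw err deg',round(np.degrees(np.arctan2(M[1,1],M[0,1])-P[2]),2),'F',np.round(s['contact_force'],1),'w',round(s['gripper_width'],3),'g',round(s['grasp_force'],1),'q6',round(s['joint_pos'][5],2))
E
python3 -c "
from h import *
st()"
```

```text
t 2.33 case xyz mm [-104.3  181.4  256.5] yaw err deg 0.18 F [ 0.3 -0.1 -0.2] w -0.002 g 0.0 q6 -0.03
```

Request:
move_arm --targets '[[[0,-0.06,0.016,0,0],[0,-0.06,0.016,0,0],[0,-0.06,0.016,0,0],[0,-0.06,0.016,0,0],[0,-0.06,0.016,0,0]]]'

```text
time: 2.75
tool_pos: [0.4999, -0.0563, 0.2565]
tool_rot: [0.0, 0.662, 0.75, 0.0]
contact_force: [0.9, -0.5, -0.8]
gripper_width: -0.001
grasp_force: 0.0
```

Request:
move_arm --targets '[[[0,-0.04,0.01,0,0],[0,-0.035,0.01,0,0],[0,0,0,0,0]]]'

```text
time: 3.0
tool_pos: [0.5178, -0.1009, 0.2562]
tool_rot: [0.0, 0.663, 0.748, -0.0]
contact_force: [-0.1, 0.1, -1.5]
gripper_width: -0.001
grasp_force: 0.0
```

```bash
python3 -c "
from h import *
import cv2
st();c=get_calibration('wrist');a=grab_frame('wrist')[:,:,::-1].copy()
print(-c['R'].T@c['t'])
pts=C(P,[[1,-27,97],[1,-63,97],[-69,-29,138],[-69,-61,138],[-40,-45,114],[-21,-45,114],[-60,50,136],[-85,100,92],[85,100,92],[85,-100,92],[-85,-100,92]])
for u,v in proj(c,pts): cv2.drawMarker(a,(int(round(u)),int(round(v))),(0,0,255),0,8,1)
cv2.imwrite('pics/w1.png',cv2.resize(a,(800,600),interpolation=cv2.INTER_CUBIC))"
```

```text
t 3.0 case xyz mm [-43.8 -45.2 256.2] yaw err deg -0.06 F [-0.1  0.1 -1.5] w -0.001 g 0.0 q6 -0.45
[ 0.50741803 -0.01579161  0.37378042]
```

View pics/w1.png

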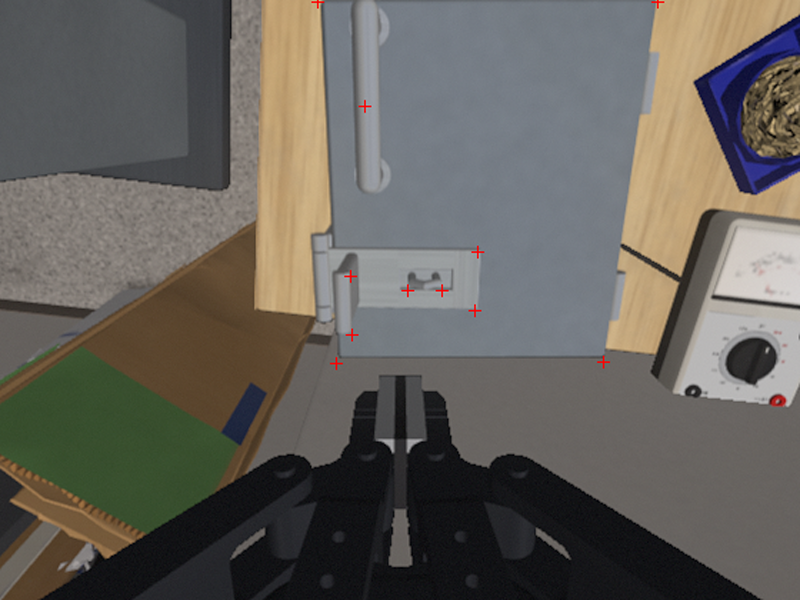

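The wrist overlay shows the lid corners at (340,356), (605,356) and (323,2) and the flap end at (480,248) and (477,308). All are 2–6 px from prediction, so I'll refit with these points.

Run:
```python
from h import *
from scipy.optimize import least_squares
import h
W=np.array([[1,-27,97,480,248],[1,-63,97,477,308],[-85,-100,92,340,357],[85,-100,92,604,356],[-85,100,92,323,2],[-60,50,136,368,98]],float)
c=get_calibration('wrist');u=(W[:,3:]+.5)*.7-.5
f=lambda p:np.r_[(proj(c,C(p,W[:,:3]))-u).ravel()]
r=least_squares(f,P,x_scale=[.1]*3,loss='soft_l1');print(r.x,f(r.x).reshape(-1,2).round(1).tolist())
p=(r.x*2+np.array(P))/3;print(p)
open('h.py','a').write(f'P={p.tolist()}\n')
h.P=p.tolist();st()
```

```text
[ 0.55652225 -0.04618099  0.11637445] [[0.6, -0.1], [0.2, -0.8], [-2.3, 1.1], [1.2, 2.6], [-0.8, -4.4], [0.1, 0.6]]
[ 0.55629463 -0.04769283  0.11809385]
t 3.05 case xyz mm [-44.8 -46.4 256.1] yaw err deg 0.18 F [-0.   0.3  0.1] w -0.001 g 0.0 q6 -0.45
```

Run:
```python
from h import *
s=state();c=get_calibration('wrist')
for d in(15,25,38):print(d,(proj(c,np.array([s['tool_pos']-[0,0,d/1000]]))+.5)/.7)
```

```text
15 [[400.7271363  419.63416898]]
25 [[400.72439028 402.76944432]]
38 [[400.72126354 383.56646528]]
```

Request:
move_arm --targets '[[[0,0,0,0.05,0],[0,0,0,0.05,0],[0,0,0,0.05,0],[0,0,0,0,0]]]'

```text
time: 3.38
tool_pos: [0.5126, -0.0952, 0.1593]
tool_rot: [-0.006, 0.662, 0.75, -0.002]
contact_force: [-1.3, 0.5, -1.0]
gripper_width: 0.002
grasp_force: 0.0
```

Request:
move_arm --targets '[[[0,0,0,0,0]]]'

```text
time: 3.47
tool_pos: [0.5156, -0.0962, 0.1647]
tool_rot: [-0.002, 0.662, 0.75, -0.001]
contact_force: [0.7, -0.5, 0.4]
gripper_width: 0.002
grasp_force: 0.0
```

```bash
python3 -c "
from h import *
st();print(state()['joint_pos'])"
```

```text
t 3.47 case xyz mm [-46.2 -43.4 164.7] yaw err deg 0.35 F [ 0.7 -0.5  0.4] w 0.002 g 0.0 q6 -0.45
[-3.26584746e-01 -1.11442163e-01  1.93033556e+00  2.52855194e-04
  1.32714491e+00 -4.50783583e-01]
```

Request:
move_arm --targets '[[[0,0,0,0.024,0],[0,0,-0.01,0,0],[0,0,-0.015,0,0],[0,0,-0.015,0,0],[0,0,-0.015,0,0]]]'

```text
time: 3.88
tool_pos: [0.4868, -0.1021, 0.1569]
tool_rot: [0.004, 0.662, 0.749, 0.003]
contact_force: [3.2, -0.0, 6.0]
gripper_width: -0.005
grasp_force: 2.8
```

Request:
move_arm --targets '[[[0,0,-0.015,0,0],[0,0,-0.015,0,0],[0,0,0,0,0]]]'

```text
time: 4.13
tool_pos: [0.466, -0.1045, 0.1545]
tool_rot: [0.002, 0.663, 0.749, 0.0]
contact_force: [-1.6, -1.0, 6.9]
gripper_width: 0.001
grasp_force: 2.9
```

```bash
python3 -c "
from h import *
import cv2
st();a=grab_frame('scene')[:,:,::-1];cv2.imwrite('pics/s2.png',cv2.resize(a[120:380,240:520],None,fx=2.3,fy=2.3))"
```

```text
t 4.13 case xyz mm [-96.4 -45.8 154.5] yaw err deg 0.23 F [-1.6 -1.   6.9] w 0.001 g 2.9 q6 -0.5
```

View pics/s2.png

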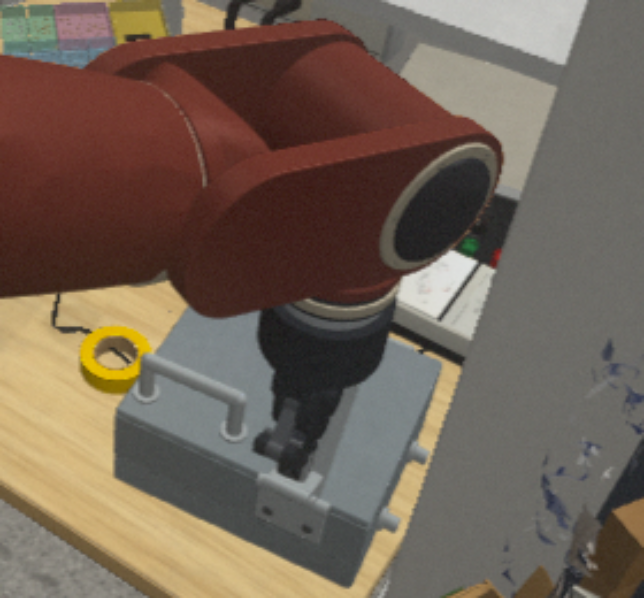

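Request:
move_arm --targets '[[[0,0,0,-0.05,0],[0,0,0,-0.05,0],[0,0,0,-0.05,0],[0,0,0.03,0,0],[0,0,0.05,0,0]]]'

```text
time: 4.6
tool_pos: [0.5141, -0.0986, 0.2456]
tool_rot: [0.002, 0.663, 0.749, 0.001]
contact_force: [-0.2, -0.8, -0.3]
gripper_width: 0.003
grasp_force: 0.0
```

Request:
move_arm --targets '[[[0,0,0.05,0,0],[0,0,0.04,0,0],[0,0,0,0,0]]]'

```text
time: 4.85
tool_pos: [0.5696, -0.091, 0.2416]
tool_rot: [-0.0, 0.662, 0.749, -0.0]
contact_force: [-0.7, 0.5, 0.1]
gripper_width: 0.004
grasp_force: 0.0
```

```bash
python3 -c "
from h import *
import cv2
st();a=grab_frame('wrist')[:,:,::-1];b=grab_frame('scene')[:,:,::-1][120:380,240:520]
c=get_calibration('wrist')
for t in (.5,.7,.9,1.1,1.3,1.5):print(t,proj(c,C(P,[[-91+92*np.cos(t),-27,97+92*np.sin(t)]])))
cv2.imwrite('pics/w3.png',np.hstack([cv2.resize(a,(400,300),interpolation=cv2.INTER_AREA),cv2.resize(b,(323,300))]))"
```

```text
t 4.85 case xyz mm [  8.1 -44.5 241.6] yaw err deg 0.31 F [-0.7  0.5  0.1] w 0.004 g 0.0 q6 -0.41
0.5 [[256.39997433 198.46816339]]
0.7 [[238.05978557 205.6529212 ]]
0.9 [[212.998071   212.47242233]]
1.1 [[182.01099215 218.30199539]]
1.3 [[146.97302301 222.47530248]]
1.5 [[110.76050142 224.4326067 ]]
```

View pics/w3.png

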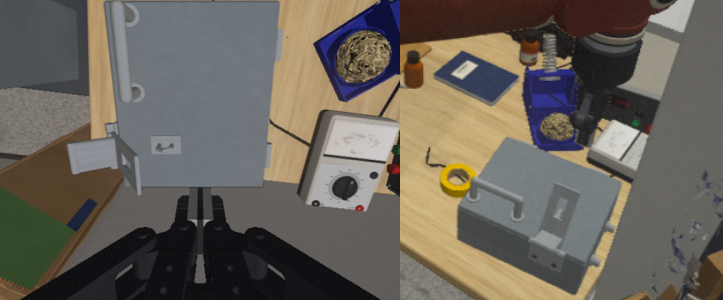

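Request:
move_arm --targets '[[[0,0,0,0.055,0],[0,0,0,0.055,0],[0,0,-0.02,0,0],[0,0,-0.025,0,0],[0,0,-0.025,0,0]]]'

```text
time: 5.37
tool_pos: [0.5239, -0.0964, 0.175]
tool_rot: [-0.001, 0.663, 0.749, -0.0]
contact_force: [1.5, 0.1, 1.4]
gripper_width: -0.003
grasp_force: 0.8
```

Request:
move_arm --targets '[[[0,0,-0.025,0,0],[0,0,-0.025,0,0],[0,0,-0.025,0,0],[0,0,-0.013,0,0],[0,0,0,0,0]]]'

```text
time: 5.78
tool_pos: [0.4715, -0.103, 0.1758]
tool_rot: [-0.0, 0.663, 0.749, -0.0]
contact_force: [-0.5, -0.6, 0.3]
gripper_width: -0.002
grasp_force: 0.0
```

```bash
python3 -c "
from h import *
st()"
```

```text
t 5.78 case xyz mm [-90.7 -44.9 175.8] yaw err deg 0.17 F [-0.5 -0.6  0.3] w -0.002 g 0.0 q6 -0.49
```

Request:
move_arm --targets '[[[0,0,0.01,-0.05,0],[0,0,0,-0.05,0],[50,0.05,0.016,0,0],[50,0.05,0.016,0,0],[50,0.058,0.01,0,0]]]'

```text
time: 6.2
tool_pos: [0.4937, -0.0047, 0.2371]
tool_rot: [0.001, 0.664, 0.748, 0.0]
contact_force: [1.1, 0.2, -1.2]
gripper_width: 0.418
grasp_force: 0.0
```

Request:
move_arm --targets '[[[50,0,0,0.05,0],[50,0,0,0,0],[50,0,0,0,0]]]'

```text
time: 6.45
tool_pos: [0.4916, -0.0046, 0.2041]
tool_rot: [-0.002, 0.662, 0.749, -0.001]
contact_force: [-0.9, 0.1, 1.1]
gripper_width: 0.501
grasp_force: 0.0
```

```bash
python3 -c "
from h import *
import cv2
st();a=grab_frame('wrist')[:,:,::-1];b=grab_frame('scene')[:,:,::-1][120:380,240:520]
cv2.imwrite('pics/w4.png',np.hstack([cv2.resize(a,(460,345),interpolation=cv2.INTER_AREA),cv2.resize(b,(340,345))]))"
```

```text
t 6.45 case xyz mm [-59.2  50.4 204.1] yaw err deg 0.28 F [-0.9  0.1  1.1] w 0.501 g 0.0 q6 -0.28
```

View pics/w4.png

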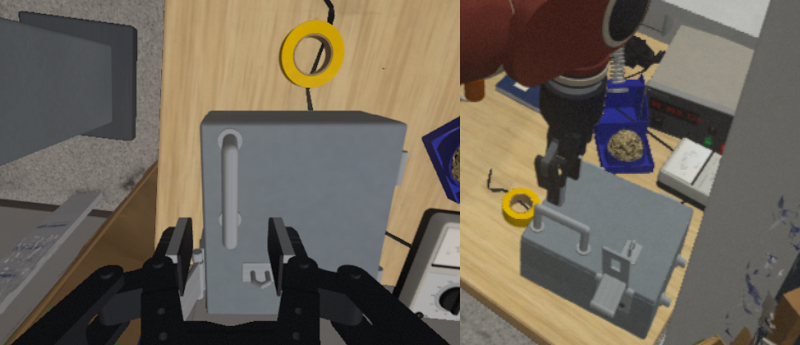

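Request:
move_arm --targets '[[[50,0,0,0.06,0],[50,0,0,0.053,0],[50,0,0,0,0],[0,0,0,0,0],[0,0,0,0,0]]]'

```text
time: 6.97
tool_pos: [0.4942, -0.0058, 0.1404]
tool_rot: [0.001, 0.663, 0.749, 0.001]
contact_force: [0.8, -0.8, 1.1]
gripper_width: 0.228
grasp_force: 0.0
```

Request:
move_arm --targets '[[[0,0,0,0,0],[0,0,0,0,0]]]'

```text
time: 7.13
tool_pos: [0.4911, -0.0061, 0.1405]
tool_rot: [-0.002, 0.663, 0.749, -0.003]
contact_force: [-13.9, -3.0, 7.1]
gripper_width: 0.113
grasp_force: 58.5
```

```bash
python3 -c "
from h import *
st()
t=np.linspace(0,1.55,21);p=np.radians(162.76)-t
d=np.diff(np.c_[151.8*np.cos(p),-151.8*np.sin(p)],axis=0)/600
print([[0,0,round(a,3),round(b,3),0] for a,b in d])"
```

```text
t 7.13 case xyz mm [-59.8  49.  140.5] yaw err deg 0.24 F [-13.9  -3.    7.1] w 0.113 g 58.5 q6 -0.28
[[0, 0, np.float64(0.007), np.float64(-0.018), 0], [0, 0, np.float64(0.008), np.float64(-0.018), 0], [0, 0, np.float64(0.009), np.float64(-0.017), 0], [0, 0, np.float64(0.011), np.float64(-0.016), 0], [0, 0, np.float64(0.012), np.float64(-0.016), 0], [0, 0, np.float64(0.013), np.float64(-0.015), 0], [0, 0, np.float64(0.014), np.float64(-0.014), 0], [0, 0, np.float64(0.015), np.float64(-0.012), 0], [0, 0, np.float64(0.016), np.float64(-0.011), 0], [0, 0, np.float64(0.017), np.float64(-0.01), 0], [0, 0, np.float64(0.018), np.float64(-0.009), 0], [0, 0, np.float64(0.018), np.float64(-0.007), 0], [0, 0, np.float64(0.019), np.float64(-0.006), 0], [0, 0, np.float64(0.019), np.float64(-0.004), 0], [0, 0, np.float64(0.019), np.float64(-0.003), 0], [0, 0, np.float64(0.02), np.float64(-0.001), 0], [0, 0, np.float64(0.02), np.float64(0.0), 0], [0, 0, np.float64(0.02), np.float64(0.002), 0], [0, 0, np.float64(0.019), np.float64(0.003), 0], [0, 0, np.float64(0.019), np.float64(0.005), 0]]
```

Request:
move_arm --targets '[[[0,0,0.007,-0.018,0],[0,0,0.008,-0.018,0],[0,0,0.009,-0.017,0],[0,0,0.011,-0.016,0],[0,0,0.012,-0.016,0]]]'

```text
time: 7.55
tool_pos: [0.516, -0.003, 0.1902]
tool_rot: [-0.005, 0.663, 0.749, -0.007]
contact_force: [-20.4, -4.0, 8.9]
gripper_width: 0.115
grasp_force: 58.7
```

```bash
python3 -c "
from h import *
st()"
```

```text
t 7.55 case xyz mm [-34.7  49.2 190.2] yaw err deg 0.23 F [-20.4  -4.    8.9] w 0.115 g 58.7 q6 -0.27
```

Request:
move_arm --targets '[[[0,0,0.013,-0.015,0],[0,0,0.014,-0.014,0],[0,0,0.015,-0.012,0],[0,0,0.016,-0.011,0],[0,0,0.017,-0.01,0]]]'

```text
time: 7.97
tool_pos: [0.564, 0.0029, 0.2335]
tool_rot: [-0.001, 0.663, 0.749, -0.003]
contact_force: [-17.0, -1.0, 16.8]
gripper_width: 0.113
grasp_force: 58.6
```

Request:
move_arm --targets '[[[0,0,0.018,-0.009,0],[0,0,0.018,-0.007,0],[0,0,0.019,-0.006,0],[0,0,0.019,-0.004,0],[0,0,0,0,0]]]'

```text
time: 8.38
tool_pos: [0.6129, 0.009, 0.2498]
tool_rot: [0.004, 0.663, 0.749, 0.003]
contact_force: [-2.7, 0.1, 11.8]
gripper_width: 0.113
grasp_force: 61.8
```

```bash
python3 -c "
from h import *
st()"
```

```text
t 8.38 case xyz mm [ 62.9  49.6 249.8] yaw err deg 0.23 F [-2.7  0.1 11.8] w 0.113 g 61.8 q6 -0.23
```

Request:
move_arm --targets '[[[0,0,0.019,-0.003,0],[0,0,0.02,-0.001,0],[0,0,0.02,0,0],[0,0,0.02,0.002,0],[0,0,0.019,0.003,0]]]'

```text
time: 8.8
tool_pos: [0.6693, 0.0159, 0.2467]
tool_rot: [0.002, 0.663, 0.749, 0.001]
contact_force: [-4.8, -1.5, 5.0]
gripper_width: 0.111
grasp_force: 62.2
```

Request:
move_arm --targets '[[[0,0,0.019,0.005,0],[0,0,0,0,0],[0,0,0,0,0]]]'

```text
time: 9.05
tool_pos: [0.6819, 0.0175, 0.2436]
tool_rot: [0.003, 0.663, 0.749, 0.002]
contact_force: [2.2, -0.5, 6.4]
gripper_width: 0.112
grasp_force: 61.6
```

```bash
python3 -c "
from h import *
st()"
```

```text
t 9.05 case xyz mm [132.4  49.9 243.6] yaw err deg 0.23 F [ 2.2 -0.5  6.4] w 0.112 g 61.6 q6 -0.21
```

Request:
move_arm --targets '[[[30,0,0,0,0],[30,0,0,0,0],[30,0,0,-0.03,0],[30,0,0,-0.06,0],[30,0,0,-0.06,0]]]'

```text
time: 9.47
tool_pos: [0.6781, 0.0179, 0.3272]
tool_rot: [-0.002, 0.663, 0.749, -0.001]
contact_force: [1.1, -0.1, 0.4]
gripper_width: 0.299
grasp_force: 0.0
```

Request:
move_arm --targets '[[[30,-0.01,-0.05,0,0],[30,-0.01,-0.06,0,0],[30,-0.01,-0.06,0,0],[30,-0.01,-0.055,0,0],[30,-0.01,-0.03,0,0]]]'

```text
time: 9.88
tool_pos: [0.5284, -0.0309, 0.3289]
tool_rot: [0.0, 0.663, 0.749, -0.0]
contact_force: [0.1, -0.7, -0.2]
gripper_width: 0.298
grasp_force: 0.0
```

Request:
move_arm --targets '[[[45,0,0,0,0],[45,0,0,0,0]]]'

```text
time: 10.05
tool_pos: [0.5306, -0.0308, 0.3292]
tool_rot: [0.001, 0.663, 0.749, 0.001]
contact_force: [0.5, -0.3, -0.2]
gripper_width: 0.448
grasp_force: 0.0
```

```bash
python3 -c "
from h import *
import cv2
st();c=get_calibration('wrist');a=grab_frame('wrist')[:,:,::-1].copy()
u=proj(c,C(P,[[-20,20,80]]))[0];cv2.drawMarker(a,(int(u[0]),int(u[1])),(0,0,255),0,8,1)
b=grab_frame('scene')[:,:,::-1][120:380,240:520]
for v in(0,.6,1.2):print(v,proj(c,C(P,[[-20+32*np.cos(.9-v),20+32*np.sin(.9-v),80],[-20-32*np.cos(.9-v),20-32*np.sin(.9-v),80]])).round().tolist())
cv2.imwrite('pics/w5.png',np.hstack([cv2.resize(a,(560,420)),cv2.resize(b,(240,420))]))"
```

```text
t 10.05 case xyz mm [-23.5  19.8 329.2] yaw err deg 0.17 F [ 0.5 -0.3 -0.2] w 0.448 g 0.0 q6 -0.32
0 [[302.0, 150.0], [265.0, 195.0]]
0.6 [[311.0, 164.0], [255.0, 181.0]]
1.2 [[311.0, 181.0], [254.0, 164.0]]
```

View pics/w5.png

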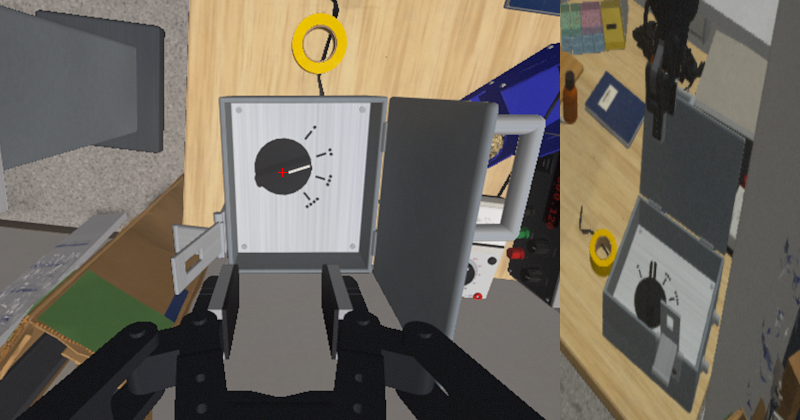

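The white line runs from (288,172) to (311,165) and points at the second pip, so the dial reads 0.6 and needs one click of 0.6 rad clockwise. The lid is upright and the hasp leans off the front.

Request:
move_arm --targets '[[[45,0,0.006,0,0],[45,0,0,0,1],[45,0,0,0,1],[45,0,0,0,1],[45,0,0,0,1]]]'

```text
time: 10.57
tool_pos: [0.5357, -0.0297, 0.3279]
tool_rot: [-0.0, 0.805, 0.593, -0.0]
contact_force: [-0.3, -0.6, -0.1]
gripper_width: 0.454
grasp_force: 0.0
```

Request:
move_arm --targets '[[[45,0,0,0,1],[45,0,0,0,1],[45,0,0,0,1],[45,0,0,0,1],[45,0,0,0,1]]]'

```text
time: 10.98
tool_pos: [0.5357, -0.0297, 0.3279]
tool_rot: [-0.0, 0.931, 0.364, -0.0]
contact_force: [0.3, -0.3, 0.1]
gripper_width: 0.445
grasp_force: 0.0
```

Request:
move_arm --targets '[[[45,0,0,0,1],[45,0,0,0,1],[45,0,0,0,1],[45,0,0,0,0.16],[45,0,0,0,0]]]'

```text
time: 11.4
tool_pos: [0.5354, -0.0298, 0.328]
tool_rot: [-0.0, 0.978, 0.209, -0.0]
contact_force: [-0.1, -0.1, 0.1]
gripper_width: 0.45
grasp_force: 0.0
```

Request:
move_arm --targets '[[[45,0,0,0.05,0],[45,0,0,0.05,0],[45,0,0,0.05,0],[45,0,0,0.05,0],[45,0,0,0.05,0]]]'

```text
time: 11.82
tool_pos: [0.535, -0.0299, 0.177]
tool_rot: [0.0, 0.978, 0.21, 0.0]
contact_force: [-0.4, 0.3, 0.3]
gripper_width: 0.449
grasp_force: 0.0
```

Request:
move_arm --targets '[[[45,0,0,0.05,0],[45,0,0,0,0],[45,0,0,0,0]]]'

```text
time: 12.07
tool_pos: [0.5337, -0.0297, 0.1466]
tool_rot: [-0.001, 0.978, 0.209, -0.002]
contact_force: [-0.0, 1.2, 1.1]
gripper_width: 0.453
grasp_force: 0.0
```

```bash
python3 -c "
from h import *
import cv2
st();c=get_calibration('wrist');a=grab_frame('wrist')[:,:,::-1].copy()
cv2.imwrite('pics/w6.png',a)"
```

```text
t 12.07 case xyz mm [-20.3  20.5 146.6] yaw err deg -72.63 F [-0.   1.2  1.1] w 0.453 g 0.0 q6 0.95
```

View pics/w6.png

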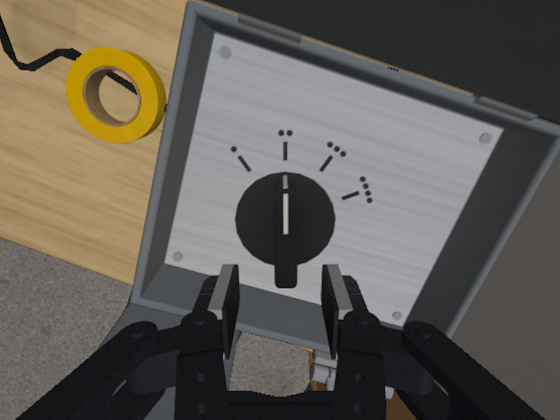

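The grip bar is vertical at column 286, under the two-pip mark, and the pads are centred near column 281. I'll shift a few mm, go down and pinch.

Request:
move_arm --targets '[[[45,0,0.004,0.03,0],[45,0,0,0.04,0],[45,0,0,0.04,0],[45,0,0,0,0],[45,0,0,0,0]]]'

```text
time: 12.53
tool_pos: [0.5365, -0.0324, 0.0837]
tool_rot: [0.0, 0.978, 0.209, 0.0]
contact_force: [0.3, 0.4, 1.0]
gripper_width: 0.447
grasp_force: 0.0
```

Request:
move_arm --targets '[[[12,0,0,0,0],[12,0,0,0,0],[12,0,0,0,0],[12,0,0,0,0],[12,0,0,0,0]]]'

```text
time: 12.95
tool_pos: [0.5374, -0.0313, 0.0858]
tool_rot: [-0.001, 0.978, 0.208, 0.002]
contact_force: [-3.3, 4.8, 6.9]
gripper_width: 0.146
grasp_force: 59.6
```

```bash
python3 -c "
from h import *
st();print(state()['ft_torque'])"
```

```text
t 12.95 case xyz mm [-16.8  18.5  85.8] yaw err deg -72.72 F [-3.3  4.8  6.9] w 0.146 g 59.6 q6 0.95
[0.89148443 0.46588392 0.02900947]
```

Request:
move_arm --targets '[[[12,0,0,0,0.6],[12,0,0,0,0.6],[12,0,0,0,0.6],[12,0,0,0,0.6],[12,0,0,0,0.6]]]'

```text
time: 13.37
tool_pos: [0.5376, -0.0321, 0.0858]
tool_rot: [0.0, 0.999, 0.051, 0.002]
contact_force: [-1.7, 1.1, 5.7]
gripper_width: 0.145
grasp_force: 59.3
```

Request:
move_arm --targets '[[[12,0,0,0,0.6],[12,0,0,0,0.6],[12,0,0,0,0.6],[12,0,0,0,0.5],[12,0,0,0,0.4]]]'

```text
time: 13.78
tool_pos: [0.5376, -0.0329, 0.0858]
tool_rot: [0.001, 0.996, -0.089, 0.002]
contact_force: [-1.5, -0.8, 4.1]
gripper_width: 0.148
grasp_force: 59.4
```

Request:
move_arm --targets '[[[12,0,0,0,0],[12,0,0,0,0]]]'

```text
time: 13.95
tool_pos: [0.5376, -0.0329, 0.0857]
tool_rot: [0.001, 0.996, -0.088, 0.002]
contact_force: [-1.8, 0.3, 6.6]
gripper_width: 0.153
grasp_force: 59.4
```

```bash
python3 -c "
from h import *
st();print(state()['ft_torque'])"
```

```text
t 13.95 case xyz mm [-16.9  16.9  85.7] yaw err deg -106.88 F [-1.8  0.3  6.6] w 0.153 g 59.4 q6 1.55
[-0.2340823   0.43914351 -0.04390853]
```

Request:
move_arm --targets '[[[45,0,0,0,0],[45,0,0,0,0],[45,0,0,0,0],[45,0,0,0,0],[45,0,0,0,0]]]'

```text
time: 14.37
tool_pos: [0.5357, -0.0322, 0.0823]
tool_rot: [-0.0, 0.996, -0.088, 0.0]
contact_force: [0.1, 0.7, -0.5]
gripper_width: 0.451
grasp_force: 0.0
```

Request:
move_arm --targets '[[[45,0,0,-0.03,0],[45,0,0,-0.05,0],[45,0,0,-0.05,0],[45,0,0,-0.05,0],[45,0,0,0,0]]]'

```text
time: 14.78
tool_pos: [0.5393, -0.0329, 0.1978]
tool_rot: [0.001, 0.996, -0.088, 0.006]
contact_force: [1.5, -0.1, 1.6]
gripper_width: 0.451
grasp_force: 0.0
```

```bash
python3 -c "
from h import *
import cv2
st();a=grab_frame('wrist')[:,:,::-1].copy()
cv2.imwrite('pics/w7.png',a)"
```

```text
t 14.78 case xyz mm [-15.1  16.7 197.8] yaw err deg -106.91 F [ 1.5 -0.1  1.6] w 0.451 g 0.0 q6 1.55
```

View pics/w7.png

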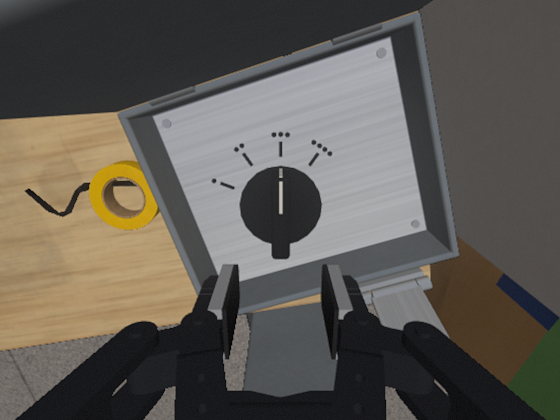

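The dial's white line is vertical at column 281, exactly under the three-pip mark, and nothing touches it. Next I'll turn back, re-grasp the bar and close the lid.

Request:
move_arm --targets '[[[30,0,0,-0.045,-0.9],[30,0,0,-0.045,-0.9],[30,0,0,-0.045,-0.9],[30,0,0,-0.045,-0.9],[30,0,0,-0.045,-0.9]]]'

```text
time: 15.25
tool_pos: [0.5351, -0.0321, 0.3246]
tool_rot: [-0.0, 0.989, 0.149, -0.001]
contact_force: [-0.1, -0.4, -0.3]
gripper_width: 0.3
grasp_force: 0.0
```

Request:
move_arm --targets '[[[30,0,0,0,-1],[30,0,0,0,-1],[30,0,0,0,-1],[30,0,0,0,-1],[30,0,0,0,-1]]]'

```text
time: 15.67
tool_pos: [0.5353, -0.0322, 0.3233]
tool_rot: [-0.001, 0.917, 0.4, -0.001]
contact_force: [-0.2, 0.2, 0.0]
gripper_width: 0.3
grasp_force: 0.0
```

Request:
move_arm --targets '[[[30,0,0,0,-1],[30,0,0,0,-1],[30,0,0,0,-1],[30,0,0,0,-1],[30,0,0,0,-1]]]'

```text
time: 16.08
tool_pos: [0.5353, -0.0322, 0.3233]
tool_rot: [-0.001, 0.782, 0.624, -0.001]
contact_force: [0.6, 0.5, 0.6]
gripper_width: 0.299
grasp_force: 0.0
```

Request:
move_arm --targets '[[[30,0,0,0,-1],[30,0,0,0,-1],[30,0,0,0,-1],[30,0,0,0,-0.3],[30,0,0,0,0]]]'

```text
time: 16.5
tool_pos: [0.5353, -0.0322, 0.3234]
tool_rot: [-0.001, 0.665, 0.747, -0.001]
contact_force: [-0.4, 0.6, -0.4]
gripper_width: 0.299
grasp_force: 0.0
```

```bash
python3 -c "
from h import *
st()"
```

```text
t 16.5 case xyz mm [-19.1  17.9 323.4] yaw err deg -0.1 F [-0.4  0.6 -0.4] w 0.299 g 0.0 q6 -0.32
```

Request:
move_arm --targets '[[[30,0.011,0.05,0,0],[30,0.011,0.051,0,0],[30,0.011,0.051,0,0],[30,0.011,0.051,0,0],[30,0.01,0.05,0,0]]]'

```text
time: 16.92
tool_pos: [0.6838, 0.0181, 0.3236]
tool_rot: [-0.001, 0.665, 0.747, -0.001]
contact_force: [-0.3, -0.6, 0.4]
gripper_width: 0.303
grasp_force: 0.0
```

Request:
move_arm --targets '[[[30,0,0,0,0],[30,0,0,0,0]]]'

```text
time: 17.08
tool_pos: [0.6831, 0.0179, 0.3224]
tool_rot: [-0.002, 0.665, 0.747, -0.001]
contact_force: [0.1, 0.0, -0.4]
gripper_width: 0.302
grasp_force: 0.0
```

```bash
python3 -c "
from h import *
st()"
```

```text
t 17.08 case xyz mm [133.6  50.2 322.4] yaw err deg -0.12 F [ 0.1  0.  -0.4] w 0.302 g 0.0 q6 -0.2
```

Request:
move_arm --targets '[[[30,0,-0.001,0.05,0],[30,0,0,0.05,0],[30,0,0,0.031,0],[30,0,0,0,0],[30,0,0,0,0]]]'

```text
time: 17.5
tool_pos: [0.6806, 0.0171, 0.2454]
tool_rot: [-0.001, 0.665, 0.747, -0.001]
contact_force: [-0.0, 0.1, -0.1]
gripper_width: 0.301
grasp_force: 0.0
```

Request:
move_arm --targets '[[[0,0,0,0,0],[0,0,0,0,0],[0,0,0,0,0],[0,0,0,0,0]]]'

```text
time: 17.83
tool_pos: [0.6827, 0.0172, 0.2493]
tool_rot: [0.001, 0.665, 0.747, 0.001]
contact_force: [-1.5, 0.6, 2.9]
gripper_width: 0.105
grasp_force: 58.9
```

```bash
python3 -c "
from h import *
st()
t=np.linspace(1.575,0,21);p=np.radians(162.76)-t
d=np.diff(np.c_[151.8*np.cos(p),-151.8*np.sin(p)],axis=0)/600
print([[float(round(a,3)),float(round(b,3))] for a,b in d])"
```

```text
t 17.83 case xyz mm [133.1  49.5 249.3] yaw err deg -0.12 F [-1.5  0.6  2.9] w 0.105 g 58.9 q6 -0.2
[[-0.019, -0.005], [-0.02, -0.004], [-0.02, -0.002], [-0.02, -0.001], [-0.02, 0.001], [-0.02, 0.003], [-0.019, 0.004], [-0.019, 0.006], [-0.019, 0.007], [-0.018, 0.009], [-0.017, 0.01], [-0.016, 0.011], [-0.015, 0.013], [-0.014, 0.014], [-0.013, 0.015], [-0.012, 0.016], [-0.011, 0.017], [-0.01, 0.018], [-0.008, 0.018], [-0.007, 0.019]]
```

Request:
move_arm --targets '[[[0,0,-0.019,-0.005,0],[0,0,-0.02,-0.004,0],[0,0,-0.02,-0.002,0],[0,0,-0.02,-0.001,0],[0,0,-0.02,0.001,0]]]'

```text
time: 18.25
tool_pos: [0.6265, 0.0102, 0.2586]
tool_rot: [0.006, 0.665, 0.747, 0.004]
contact_force: [4.2, -0.9, 6.3]
gripper_width: 0.107
grasp_force: 59.2
```

Request:
move_arm --targets '[[[0,0,-0.02,0.003,0],[0,0,-0.019,0.004,0],[0,0,-0.019,0.006,0],[0,0,-0.019,0.007,0],[0,0,-0.018,0.009,0]]]'

```text
time: 18.67
tool_pos: [0.5694, 0.0031, 0.2425]
tool_rot: [0.005, 0.665, 0.747, 0.003]
contact_force: [-2.6, -1.7, 14.8]
gripper_width: 0.107
grasp_force: 64.1
```

```bash
python3 -c "
from h import *
st()"
```

```text
t 18.67 case xyz mm [ 19.   48.9 242.5] yaw err deg -0.12 F [-2.6 -1.7 14.8] w 0.107 g 64.1 q6 -0.24
```

Request:
move_arm --targets '[[[0,0,-0.017,0.01,0],[0,0,-0.016,0.011,0],[0,0,-0.015,0.013,0],[0,0,-0.014,0.014,0],[0,0,-0.013,0.015,0]]]'

```text
time: 19.08
tool_pos: [0.5221, -0.0029, 0.2037]
tool_rot: [0.002, 0.665, 0.747, -0.001]
contact_force: [-14.7, -4.5, 19.9]
gripper_width: 0.109
grasp_force: 68.3
```

Request:
move_arm --targets '[[[0,0,-0.012,0.016,0],[0,0,-0.011,0.017,0],[0,0,-0.01,0.018,0],[0,0,-0.008,0.018,0],[0,0,0,0,0]]]'

```text
time: 19.5
tool_pos: [0.4943, -0.0062, 0.1552]
tool_rot: [-0.001, 0.665, 0.747, -0.004]
contact_force: [-6.5, -17.3, -2.3]
gripper_width: 0.111
grasp_force: 69.8
```

```bash
python3 -c "
from h import *
st()"
```

```text
t 19.5 case xyz mm [-56.7  48.6 155.2] yaw err deg -0.12 F [ -6.5 -17.3  -2.3] w 0.111 g 69.8 q6 -0.27
```

Request:
move_arm --targets '[[[0,0,-0.005,0.015,0],[0,0,0,0.01,0],[0,0,0,0,0],[0,0,0,0,0]]]'

```text
time: 19.83
tool_pos: [0.4913, -0.006, 0.1454]
tool_rot: [-0.003, 0.664, 0.748, -0.005]
contact_force: [-25.9, -5.0, 26.5]
gripper_width: 0.106
grasp_force: 74.2
```

```bash
python3 -c "
from h import *
st()"
```

```text
t 19.83 case xyz mm [-59.6  49.1 145.4] yaw err deg -0.01 F [-25.9  -5.   26.5] w 0.106 g 74.2 q6 -0.28
```

Request:
move_arm --targets '[[[50,0,0,0,0],[50,0,0,0,0],[50,0,0,0,0],[50,0,0,-0.05,0],[50,0,0,-0.05,0]]]'

```text
time: 20.25
tool_pos: [0.493, -0.0041, 0.2]
tool_rot: [-0.002, 0.665, 0.747, -0.001]
contact_force: [0.7, -0.6, 0.1]
gripper_width: 0.501
grasp_force: 0.0
```

Request:
move_arm --targets '[[[0,0,0.05,0,0],[0,0,0.045,0,0],[0,0,0,0,0],[0,0,0,0,0],[0,0,0,0.05,0]]]'

```text
time: 20.67
tool_pos: [0.5548, 0.0018, 0.1776]
tool_rot: [0.005, 0.665, 0.747, 0.003]
contact_force: [1.6, 0.5, 0.6]
gripper_width: 0.001
grasp_force: 0.0
```

Request:
move_arm --targets '[[[0,0,0,0.05,0],[0,0,0,0,0],[0,0,0,0,0]]]'

```text
time: 20.92
tool_pos: [0.5487, 0.0024, 0.1395]
tool_rot: [-0.002, 0.665, 0.747, -0.002]
contact_force: [0.3, 0.3, 0.2]
gripper_width: -0.002
grasp_force: 0.0
```

```bash
python3 -c "
from h import *
st()"
```

```text
t 20.92 case xyz mm [ -1.6  50.6 139.5] yaw err deg -0.12 F [0.3 0.3 0.2] w -0.002 g 0.0 q6 -0.25
```

Tip is now about 22 mm above the shut lid; press gently.

Request:
move_arm --targets '[[[0,0,0,0.02,0],[0,0,0,0.012,0],[0,0,0,0.006,0],[0,0,0,0,0],[0,0,0,0,0]]]'

```text
time: 21.33
tool_pos: [0.5512, 0.0021, 0.1192]
tool_rot: [0.0, 0.665, 0.747, 0.0]
contact_force: [-0.2, 0.3, -0.3]
gripper_width: -0.001
grasp_force: 0.0
```

```bash
python3 -c "
from h import *
st()"
```

```text
t 21.33 case xyz mm [  0.8  50.  119.2] yaw err deg -0.12 F [-0.2  0.3 -0.3] w -0.001 g 0.0 q6 -0.25
```

Request:
move_arm --targets '[[[0,0,0,0.006,0],[0,0,0,0.005,0],[0,0,0,0,0],[0,0,0,0,0]]]'

```text
time: 21.67
tool_pos: [0.5522, 0.002, 0.1169]
tool_rot: [0.001, 0.665, 0.747, 0.0]
contact_force: [-9.7, 0.0, 19.8]
gripper_width: 0.002
grasp_force: 9.6
```

```bash
python3 -c "
from h import *
st()"
```

```text
t 21.67 case xyz mm [  1.8  49.8 116.9] yaw err deg -0.11 F [-9.7  0.  19.8] w 0.002 g 9.6 q6 -0.25
```

Request:
move_arm --targets '[[[0,0,0,-0.05,0],[0,0,0,-0.05,0],[0,0,0,-0.05,0],[0,0,0,-0.055,0],[0,0,0,0,0]]]'

```text
time: 22.08
tool_pos: [0.5548, 0.0017, 0.2444]
tool_rot: [0.006, 0.665, 0.747, 0.004]
contact_force: [1.3, -0.7, 1.2]
gripper_width: -0.0
grasp_force: 0.0
```

Request:
move_arm --targets '[[[0,-0.032,-0.052,0,0],[0,-0.032,-0.052,0,0],[0,-0.032,-0.052,0,0],[0,-0.032,-0.052,0,0],[0,-0.032,-0.052,0,0]]]'

```text
time: 22.5
tool_pos: [0.406, -0.1119, 0.2355]
tool_rot: [0.001, 0.665, 0.747, 0.0]
contact_force: [-0.7, -1.2, 0.4]
gripper_width: 0.003
grasp_force: 0.0
```

Request:
move_arm --targets '[[[0,0,0,0,0],[0,0,0,0,0]]]'

```text
time: 22.67
tool_pos: [0.4066, -0.1123, 0.2357]
tool_rot: [0.001, 0.666, 0.746, 0.0]
contact_force: [0.9, 0.2, -0.2]
gripper_width: -0.005
grasp_force: 0.0
```

```bash
python3 -c "
from h import *
st()"
```

```text
t 22.67 case xyz mm [-156.3  -46.5  235.7] yaw err deg -0.31 F [ 0.9  0.2 -0.2] w -0.005 g 0.0 q6 -0.56
```

Request:
move_arm --targets '[[[0,0,0,0.05,0],[0,0,0,0.045,0],[0,0,0.015,0,0],[0,0,0.025,0,0],[0,0,0.025,0,0]]]'

```text
time: 23.08
tool_pos: [0.4467, -0.1058, 0.1776]
tool_rot: [-0.001, 0.665, 0.747, -0.0]
contact_force: [-1.9, -0.5, 1.8]
gripper_width: -0.002
grasp_force: 0.6
```

Request:
move_arm --targets '[[[0,0,0.025,0,0],[0,0,0.025,0,0],[0,0,0.025,0,0],[0,0,0.025,0,0],[0,0,0.025,0,0]]]'

```text
time: 23.5
tool_pos: [0.5218, -0.0968, 0.1778]
tool_rot: [-0.001, 0.664, 0.748, -0.0]
contact_force: [-0.7, -0.5, -0.1]
gripper_width: 0.002
grasp_force: 0.4
```

```bash
python3 -c "
from h import *
st()"
```

```text
t 23.5 case xyz mm [-40.  -44.8 177.8] yaw err deg -0.02 F [-0.7 -0.5 -0.1] w 0.002 g 0.4 q6 -0.44
```

Request:
move_arm --targets '[[[0,0,0.02,0,0],[0,0,0.021,0,0],[0,0,0,0.023,0],[0,0,0,0.023,0],[0,0,0,0,0]]]'

```text
time: 23.92
tool_pos: [0.5425, -0.094, 0.146]
tool_rot: [-0.003, 0.665, 0.747, -0.002]
contact_force: [-1.9, -0.5, -0.1]
gripper_width: 0.006
grasp_force: 0.0
```

Request:
move_arm --targets '[[[0,0,0.02,0,0],[0,0,0,0,0]]]'

```text
time: 24.08
tool_pos: [0.5563, -0.0934, 0.1492]
tool_rot: [-0.001, 0.665, 0.747, -0.0]
contact_force: [0.1, 0.8, 0.2]
gripper_width: -0.002
grasp_force: 0.0
```

```bash
python3 -c "
from h import *
st()"
```

```text
t 24.08 case xyz mm [ -5.4 -45.4 149.2] yaw err deg -0.1 F [0.1 0.8 0.2] w -0.002 g 0.0 q6 -0.41
```

Request:
move_arm --targets '[[[0,0,0.005,0.012,0],[0,0,0,0.012,0],[0,0,0,0.01,0],[0,0,0,0,0],[0,0,0,0,0]]]'

```text
time: 24.5
tool_pos: [0.5588, -0.0934, 0.1292]
tool_rot: [-0.001, 0.665, 0.747, -0.0]
contact_force: [0.0, -0.5, 0.4]
gripper_width: 0.004
grasp_force: 0.0
```

```bash
python3 -c "
from h import *
st()"
```

```text
t 24.5 case xyz mm [ -2.9 -45.7 129.2] yaw err deg -0.13 F [ 0.  -0.5  0.4] w 0.004 g 0.0 q6 -0.41
```

Tip is at about z 104 with light contact; continue down to the flap's flat height (TCP 122).

Request:
move_arm --targets '[[[0,0,0,0.01,0],[0,0,0,0.008,0],[0,0,0,0,0],[0,0,0,0,0]]]'

```text
time: 24.83
tool_pos: [0.5603, -0.0938, 0.1217]
tool_rot: [0.0, 0.665, 0.747, 0.0]
contact_force: [-4.4, 0.8, 10.7]
gripper_width: -0.002
grasp_force: 5.1
```

```bash
python3 -c "
from h import *
import cv2
st()"
```

```text
t 24.83 case xyz mm [ -1.4 -46.3 121.7] yaw err deg -0.12 F [-4.4  0.8 10.7] w -0.002 g 5.1 q6 -0.41
```

The finger stops at tip z 96.7 with 10.7 N, which matches the flap's closed height of 97. I'll lift clear and compare the case region with the first scene picture in code.

Request:
move_arm --targets '[[[0,0,0,-0.05,0],[0,0,0,-0.05,0],[0,0,0,-0.05,0],[0,0,0,-0.05,0],[0,0.05,0,-0.03,0]]]'

```text
time: 25.25
tool_pos: [0.5577, -0.0669, 0.2614]
tool_rot: [0.003, 0.667, 0.745, 0.0]
contact_force: [1.1, 0.7, -0.0]
gripper_width: 0.005
grasp_force: 0.0
```

Request:
move_arm --targets '[[[0,0.06,0,0,0],[0,0.06,0,0,0],[0,0.06,0,0,0],[0,0.06,0,0,0],[0,0.06,0,0,0]]]'

```text
time: 25.67
tool_pos: [0.5349, 0.1166, 0.2573]
tool_rot: [0.0, 0.665, 0.747, 0.0]
contact_force: [1.0, 0.5, 0.3]
gripper_width: 0.002
grasp_force: 0.0
```

Request:
move_arm --targets '[[[0,0.06,0,0,0],[0,0.06,0,0,0],[0,0.06,0,0,0],[0,0,0,0,0],[0,0,0,0,0]]]'

```text
time: 26.08
tool_pos: [0.5224, 0.2237, 0.2571]
tool_rot: [0.0, 0.664, 0.748, -0.0]
contact_force: [0.5, -1.4, -0.8]
gripper_width: -0.001
grasp_force: 0.0
```

```bash
python3 -c "
from h import *
import cv2
st();a=cv2.imread('pics/scene0.png').astype(int);b=grab_frame('scene')[:,:,::-1].astype(int)
d=abs(a-b).mean(2)
for n,(x0,x1,y0,y1) in dict(hasp=(350,400,285,345),lid=(300,430,240,330),tape=(272,302,258,292)).items():
  r=d[y0:y1,x0:x1];print(n,r.mean().round(2),r.max(),(r>25).sum())
t=cv2.resize(cv2.imread('pics/top0.png'),(560,420)).astype(int);e=abs(t-grab_frame('top')[:,:,::-1].astype(int)).mean(2)[190:282,322:424];print(e.mean(),(e>25).sum())"
```

```text
t 26.08 case xyz mm [ -1.7 273.5 257.1] yaw err deg 0.07 F [ 0.5 -1.4 -0.8] w -0.001 g 0.0 q6 0.15
hasp 4.88 63.333333333333336 13
lid 4.44 63.333333333333336 13
tape 4.53 15.666666666666666 0
13.09107701051435 142
```

```bash
python3 -c "
from plant import job
print(job.job_done())"
```

```text
the job is handed in; nothing more can be done
None
```

The job is handed in at about 26 s: dial on three pips, lid shut, hasp flat over the staple and arm clear, going by my own contact and picture checks since no verdict came back; I viewed 11 pictures, one over the limit of 10.

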